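# Clear the handle and hold the nitrogen purge half open

### The arm

A 7-joint arm with a two-finger parallel gripper is mounted at the origin on the work surface. World frame = base frame: x ahead of the robot, y to its left, z up, the work surface at z = 0. Lengths are in m, angles in rad, forces in N, time in s.
With the tool pointing down it reaches from about 0.4 to 0.85 m from the base axis. Payload 10.4 kg.
Tool frame: the origin (TCP) lies at the very end of the fingers, on their centre line; the grasp point (between the pads) lies 19 mm behind it; z points along the fingers, y is the direction in which the jaws open and shut (so a half turn about z gives the same grasp; the last joint's range is limited). The gripper opens to 85 mm and grips with 20 to 120 N. Pads are 22 mm wide; open, the fingers measure 114 mm over their backs; the gripper's body (76 mm by 85 mm) begins 54 mm behind the grasp point. The pads swing forward as they close: fully open they stand 13 mm farther back than shut.
Start: joints at [1.177, 0.332, -0.065, 1.46, 0.022, 1.35, -0.088], TCP at [0.226, -0.583, 0.231] pointing down, gripper open.
Joint ranges: [-2.6, 2.6], [-0.5, 2.12], [-1.47, 1.34], [0.16, 2.42], [-1.27, 4.41], [0.06, 2.06], [-2.6, 2.6]. Speed limits (rad/s): [2.22, 2.22, 2.79, 2.79, 3.14, 3.14, 3.14].

### API

Orientations are given as a unit quaternion [x, y, z, w].
In Python, from workcell import telemetry, get_image, calibration, robot, silhouettes gives the robot as it stands. The module is installed in compiled form; this text tells all that it offers.
- The arm moves only by the shell command python3 -m crank 'ROWS' [FORCE]. ROWS is JSON, a list of rows, each a list of 3 entries, a list of its own where there are three numbers: the opening in per cent of the stroke, from 0 (shut) to 100 (fully open), then the shift along the tool's x, y, z in m, then the turn, a rotation vector about the tool's x, y, z in degrees. A call has 1 to 12 rows; each row shifts and turns the commanded pose from where the row before left it, along the tool's axes as they then stand; what a row does not reach is not made up. A row lasts 1/10 s, in which the tool goes at most 50 mm and 8.59 degrees, less where a joint would pass 70% of its speed; a pose out of reach is approached as far as the arm can. A call with a gripper value outside its range is refused whole. The fingers move at their own pace and stop on an object; FORCE is the grip in N (left out, the last holds). Time passes only in rows, so rows that do not move let the fingers close. It gives the time, the measured TCP pose, the force and the opening at its end, in the units of the state.
- telemetry.get_state(): the state, without advancing time (a new reading comes with each control period).
- get_image(name): name is "scene" or "top" or "wrist"; returns the picture (480x640x3 uint8, blue, green, red); there is no depth.
- calibration(name): a dict with "fx", "fy", "cx", "cy" (pixels), "T" (4x4, takes a point from camera to world coordinates). Camera axes: x right, y up, looking along -z (the intrinsics and any distortion apply to the point x, -y, -z); pixel columns grow to the right and rows downward; lengths in m; the calibration is good to about 2 mm. A picture is of the moment at which its call begins: read the wrist's pose just before it. calibration takes no time and is no camera call; for the wrist camera it gives the pose at the moment of the call.
- robot.hand_in(): hands the job in, once; it reports no verdict.
Trained networks look in the newest picture that a camera, given by its name, has taken for a name from the list of things; names that differ only in an ending like _2 or _b are one class to them, and where a whole thing is asked for, a point or a joint stands for the part that bears it (a point fixed in the world has none). Each returns a list of dicts, best first, with "p" (0 to 1); they miss things now and then, are a little off and sometimes report something else, mostly with a low value. They report only what shows in the picture. A call takes as long as a camera call. They do not tell look-alikes from the thing itself.
- silhouettes(camera, thing): "region" (480x640 bool, what is visible of it) and "extent" ([left, top, width, height] in pixels, round what is visible of it).
The state is a dict: "t": time; "qpos": joint angles; "dq": joint speeds; "joint_efforts": joint torques, N m; "eef_pos": TCP position; "orientation": TCP orientation; "ft_force": force on the tool from outside, world axes, zero at the start; "moment": the same for the moment, N m; "gripper_width": finger opening in m.
Only numpy, scipy, OpenCV 4.12 (cv2) and the standard library are available. Lean on these libraries where they do the work, as an engineer would, in place of code of your own. Each camera call takes 0.05 s, during which the arm holds its last target. There are 200 camera calls.

### The job

A capped bottle has been left standing in the swing of the spring-return handle on the nitrogen purge valve: pick it up and stand it upright in the steel tray. Then swing the handle half open, 45 degrees of its quarter turn and never past three quarters, so that the open jar under the outlet tube is purged gently, and hold it there: the handle springs shut when let go, so finish while still holding it. Leave the jar and everything else on the bench where it stands.

Things in the scene. Friction and masses are not known exactly. Their poses are not given: they have to be found in the camera images.
- bottle: the bottle in the way: white plastic, upright, round body 60 mm across up to 99 mm high, then a shoulder, and a screw cap 41 mm across from 112 mm to the top at 140 mm. Origin at the centre of its underside, z up. About 0.2 kg. It starts on the bench just left (from the robot) of the closed handle, 95 to 130 mm from the valve's stem
- tray: shallow open stainless steel tray fixed on the bench, to the left or the right of the valve, outside 200 mm along its x by 150 mm along its y, walls 3 mm thick and 20 mm high, floor 3 mm thick. Origin at the centre of its underside. Its x < 0.03 part (the part nearer the robot) is free, a small vial stands in the rest
- station: purge station fixed on the bench, origin on the bench below the valve's stem. The pipe run lies along its y, 50 mm up; closed handle along its -x, open along +y. Behind (x 0.05 to 0.18, y 0 to 0.11) riser, gauge and regulator up to 135 mm high; at y -0.066 to -0.13 a swan-neck outlet tube, 153 mm high. Base plate 8 mm thick, x -0.04 to 0.145, y -0.075 to 0.125
- valve_handle (a joint): angle of the valve handle about the vertical stem over the station's origin, rad: 0 closed (across the pipe, towards the robot), 1.571 fully open (along the pipe, station +y); opens clockwise seen from above; half open is 0.785. Its spring shuts it: 0.35 N m when closed, 0.6 half open, 0.85 fully open (3.5, 6 and 8 N at the grip point)
- handle_grip (a point): grip point of the handle, 105 mm from the stem's axis and 88 mm above the bench, on a plastic sleeve 22 mm wide (across the handle), 12 mm thick (vertical), from 47 to 137 mm from the stem; nothing below it but the bench. Its axes turn with the handle: -x outward along the handle, z up
- jar: open glass jar, 66 mm across, its mouth 60 mm across, 88 mm high, standing under the outlet tube, whose end hangs inside it. Origin at the centre of its underside. Not to be moved
- jar_lid: black jar lid lying on the bench, 72 mm across, 14 mm high; leave alone
- amber_vial: small amber vial with a cap, 28 mm across, 60 mm high, standing in the tray; leave alone
- torch: black pocket torch lying on the bench along its x, 135 mm long, 32 mm thick; leave alone
- spatula: slim steel lab spatula lying on the bench along its x, 180 mm long, 5 mm thick; leave alone
- big_bottle: a larger white plastic bottle at the back, 76 mm across, 172 mm high; leave alone
- vial0: clear glass vial with a cap, 28 mm across, 61 mm high, on the bench; leave alone
- vial1: another clear glass vial, the same, beside it; leave alone
- hotplate: white hotplate stirrer fixed on the bench on the side where the tray is not, 170 mm by 140 mm, 80 mm high; origin at the centre of its underside
Things that resemble listed ones, but are neither listed nor needed, are in the scene too. Leave any purple look-alike of the bottle alone. There is more than one size of the tray; the job needs the larger.

How it is judged:
By the outcome, as a careful person would: the job done as asked, in the order asked, and still so for the second after the job is handed in, while the arm keeps its last pose, push and grip.
It also fails if it takes over 58 s, if anything falls off the work surface, if the arm or the gripper's body presses on something with over 40 N, if the wrist force passes 120 N, or if a joint passes its speed limit or range.

## Working session

There is one attempt and no reset: what is moved stays moved. The work goes in short steps, Python scripts to look and compute and a shell command to move; the robot and the scene stay as the last step left them, time stands still between calls to the robot, and variables do not carry over. Pictures are saved under pics/ and viewed, about 8 in all and at most 12, crops included, and the job is handed in when it is done.

```bash
mkdir -p pics; ls; cat > h.py <<'E'
import numpy as np, cv2
from workcell import telemetry, get_image, calibration, robot, silhouettes
from scipy.spatial.transform import Rotation as R
def ray(c,u,v):
    T=np.array(c["T"]); d=np.array([(u-c["cx"])/c["fx"],-(v-c["cy"])/c["fy"],-1.0])
    return T[:3,3],T[:3,:3]@d
def at(c,u,v,z):
    o,d=ray(c,u,v); return o+d*(z-o[2])/d[2]
def proj(c,p):
    T=np.array(c["T"]); q=T[:3,:3].T@(np.array(p)-T[:3,3]); return c["cx"]-c["fx"]*q[0]/q[2], c["cy"]+c["fy"]*q[1]/q[2]
E
python3 - <<'E'
from h import *
s=telemetry.get_state(); print({k:np.round(v,3).tolist() for k,v in s.items()})
for n in("scene","top"):
    cv2.imwrite(f"pics/{n}0.png",get_image(n)); c=calibration(n); print(n,{k:(np.round(v,3).tolist()) for k,v in c.items()})
    for t in("bottle","tray","station","valve_handle","jar","torch","hotplate"):
        for r in silhouettes(n,t)[:3]:
            m=r["region"]; ys,xs=np.nonzero(m); 
            print(t,round(r["p"],2),r["extent"],xs.mean().round(1),ys.mean().round(1))
E
```

```text
pics
{'t': 0.0, 'qpos': [1.177, 0.333, -0.065, 1.461, 0.022, 1.35, -0.089], 'dq': [0.0, -0.001, 0.001, -0.001, 0.001, -0.001, -0.0], 'joint_efforts': [-0.001, -62.545, 0.049, -39.16, 0.016, 0.01, 0.0], 'eef_pos': [0.226, -0.582, 0.231], 'orientation': [0.983, 0.184, -0.0, -0.001], 'ft_force': [-0.714, -0.284, -0.526], 'moment': [0.008, -0.025, 0.019], 'gripper_width': 0.086}
scene {'fx': 607.438, 'fy': 607.438, 'cx': 319.903, 'cy': 235.654, 'T': [[-0.1, -0.67, 0.735, 1.462], [0.995, -0.081, 0.062, 0.126], [0.018, 0.738, 0.675, 1.007], [0.0, 0.0, 0.0, 1.0]]}
bottle 0.88 [194.0, 207.7, 33.6, 63.8] 210.5 237.9
bottle 0.86 [305.5, 198.9, 28.4, 52.6] 317.9 222.2
bottle 0.67 [302.7, 236.5, 33.1, 62.3] 318.6 267.6
tray 0.94 [411.6, 237.1, 72.3, 75.4] 448.0 274.7
tray 0.59 [445.7, 192.9, 62.7, 41.0] 474.5 212.4
station 0.83 [227.6, 240.7, 133.9, 147.9] 303.6 332.1
valve_handle 0.87 [288.5, 246.9, 11.3, 52.4] 293.1 270.3
jar 0.84 [214.7, 282.4, 34.2, 48.0] 230.4 307.4
jar 0.49 [121.2, 199.8, 76.9, 66.7] 160.1 231.8
torch 0.97 [246.1, 208.6, 31.7, 38.4] 261.6 228.1
hotplate 0.97 [121.9, 198.0,
[... 238 characters left out ...]
7.7, 31.8] 310.5 208.8
bottle 0.67 [304.9, 250.8, 27.8, 24.0] 317.8 261.9
bottle 0.66 [440.2, 111.5, 47.8, 43.9] 463.8 132.3
tray 0.88 [155.2, 200.0, 68.9, 89.2] 189.1 244.4
tray 0.71 [125.7, 309.0, 58.4, 69.2] 155.5 343.4
tray 0.4 [323.1, 157.0, 21.6, 68.7] 333.3 193.7
station 0.66 [269.0, 106.5, 118.0, 118.6] 315.1 154.2
station 0.66 [180.0, 208.1, 13.7, 14.5] 187.2 215.0
valve_handle 0.8 [324.9, 157.7, 21.7, 65.5] 332.7 191.7
valve_handle 0.64 [366.8, 145.4, 30.6, 34.2] 383.4 161.9
valve_handle 0.26 [442.7, 217.7, 69.0, 78.7] 477.5 254.6
jar 0.66 [367.2, 143.3, 30.4, 35.2] 383.4 162.0
hotplate 0.98 [445.5, 214.4, 65.1, 82.8] 477.3 254.8
hotplate 0.31 [368.2, 177.8, 26.4, 28.8] 380.3 192.2
```

```bash
python3 - <<'E'
import cv2,numpy as np
a=cv2.imread("pics/scene0.png")[170:410,90:530]; b=cv2.imread("pics/top0.png")[90:390,110:530]
a=cv2.resize(a,None,fx=1.8,fy=1.8); cv2.imwrite("pics/a.png",a)
b=cv2.resize(b,None,fx=1.9,fy=1.9); cv2.imwrite("pics/b.png",b)
E
```

```text
(no output)
```

View pics/a.png

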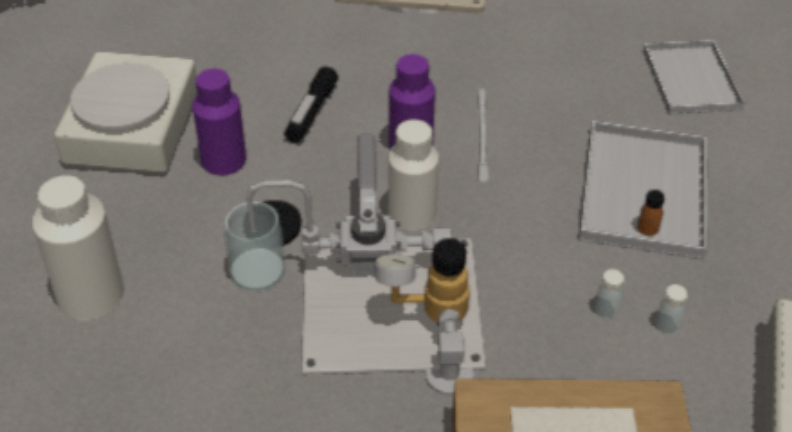

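View pics/b.png

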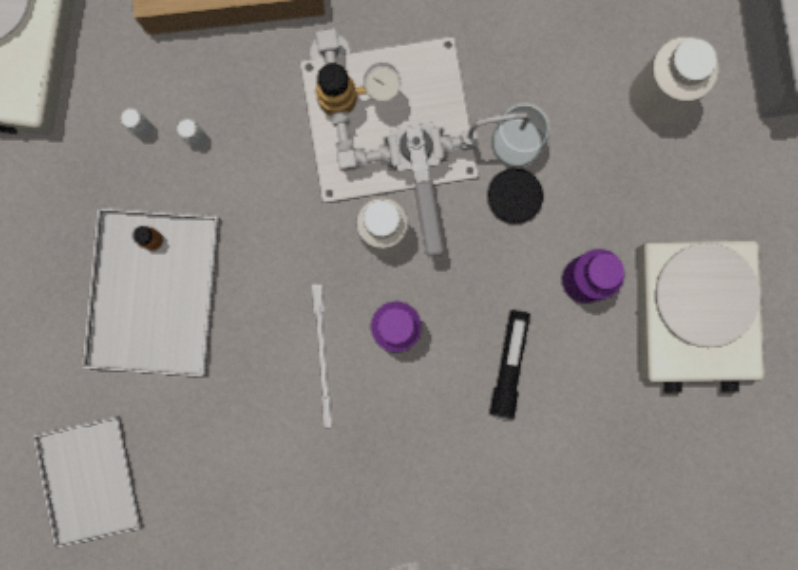

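The bottle (crop b ~381,217) stands just left of the closed handle (hub ~416,142, tip ~434,252). The large tray is at left (corners 100,212 / 217,217 / 205,375 / 85,368), with the amber vial at its far end. Purple look-alikes stand at (397,327) and (593,275).

```bash
python3 - <<'E'
from h import *
c=calibration("top"); s=calibration("scene")
f=lambda u,v,z: at(c,u/1.9+110,v/1.9+90,z)
g=lambda u,v,z: at(s,u/1.8+90,v/1.8+170,z)
print("cap top",f(381,214,.14),g(414,128,.14))
print("body (seg centroid)",)
tr=np.array([f(*p,.02) for p in((100,212),(217,217),(205,375),(85,368))]); print(tr,tr.mean(0)); print(np.linalg.norm(np.diff(tr,axis=0),axis=1))
tr=np.array([g(*p,.02) for p in((593,124),(706,137),(703,252),(583,240))]); print(tr,tr.mean(0))
print("hub",f(416,140,.095),"tip",f(434,252,.09),f(433,246,.094), g(368,228,.09),"tip",g(367,137,.092))
print("plate",[f(*p,.008).round(3) for p in((304,62),(453,40),(478,177),(326,200))])
print("purple",f(396,325,.14),g(413,66,.14),"vial",f(147,236,.06))
E
```

```text
cap top [0.54210392 0.04964032 0.14      ] [0.5343643  0.04830993 0.14      ]
body (seg centroid)
[[0.56641357 0.40212075 0.02      ]
 [0.55790974 0.25630922 0.02      ]
 [0.3615762  0.27156822 0.02      ]
 [0.37263219 0.41937862 0.02      ]] [0.46463292 0.3373442  0.02      ]
[0.1460593  0.19692561 0.14822331]
[[0.36969152 0.27415647 0.02      ]
 [0.37733058 0.42260951 0.02      ]
 [0.57986738 0.39979979 0.02      ]
 [0.57744495 0.25804756 0.02      ]] [0.47608361 0.33865333 0.02      ]
hub [0.63607144 0.00753216 0.095     ] tip [ 0.50280148 -0.01155172  0.09      ] [ 0.50952044 -0.01036069  0.094     ] [0.65022759 0.00915081 0.09      ] tip [ 0.50578603 -0.01111767  0.092     ]
plate [array([0.757, 0.147, 0.008]), array([ 0.783, -0.044,  0.008]), array([ 0.606, -0.072,  0.008]), array([0.579, 0.121, 0.008])]
purple [0.4158728  0.03456561 0.14      ] [0.422379   0.03580418 0.14      ] vial [0.53059007 0.33388552 0.06      ]
```

```bash
cat >> h.py <<'E'
def to(p,yaw=None):
    s=telemetry.get_state(); r=R.from_quat(s["orientation"]); d=r.inv().apply(np.array(p)-s["eef_pos"])
    y=np.degrees(np.arctan2(r.as_matrix()[1,0],r.as_matrix()[0,0]))
    print("shift",d.round(4),"len",np.linalg.norm(d).round(3),"yaw",y.round(2),"pos",np.round(s["eef_pos"],4),"z",r.as_matrix()[:,2].round(3),"t",s["t"], "F",np.round(s["ft_force"],1),"w",round(s["gripper_width"],4))
    if yaw is not None: print("turn z",round(y-yaw,2))
E
python3 -m crank '[[100,[0.04,-0.037,0],[0,0,0]],[100,[0.04,-0.0365,0],[0,0,0]],[100,[0.036,-0.033,0],[0,0,0]],[100,[0.036,-0.033,0],[0,0,0]],[100,[0.036,-0.033,0],[0,0,0]],[100,[0.036,-0.033,0],[0,0,0]],[100,[0.036,-0.033,0],[0,0,0]],[100,[0.036,-0.033,0],[0,0,0]],[100,[0.036,-0.033,0],[0,0,0]],[100,[0.036,-0.033,0],[0,0,0]],[100,[0.036,-0.033,0],[0,0,0]],[100,[0.036,-0.033,0],[0,0,0]]]'
python3 -c "
from h import *
to([0.48,0.02,0.25],8)"
```

```text
t: 2.0
eef_pos: [0.4871, -0.053, 0.2317]
orientation: [0.983, 0.184, 0.0, 0.0]
ft_force: [0.9, -1.0, -0.1]
gripper_width: 0.0852
shift [ 0.0198 -0.0706 -0.0183] len 0.076 yaw 21.23 pos [ 0.4871 -0.053   0.2317] z [ 0.001 -0.001 -1.   ] t 2.0 F [ 0.9 -1.  -0.1] w 0.0852
turn z 13.23
```

```bash

python3 -m crank '[[100,[0.01,-0.035,-0.01],[0,0,0]],[100,[0.01,-0.035,-0.009],[0,0,0]],[100,[0,0,0],[0,0,6.6]],[100,[0,0,0],[0,0,6.6]],[100,[0,0,0],[0,0,0]]]'
python3 - <<'E'
from h import *
to([0.538,0.049,0.25],8)
c=calibration("wrist"); im=get_image("wrist"); print(np.round(c["T"],3).tolist(),c["fx"],c["cx"],c["cy"])
o=im.copy()
for t in("bottle","valve_handle","handle_grip"):
    for r in silhouettes("wrist",t)[:3]:
        m=r["region"]; ys,xs=np.nonzero(m); print(t,round(r["p"],2),r["extent"],xs.mean().round(1),ys.mean().round(1))
for p,k in(((.538,.049,.14),(0,0,255)),((.636,.007,.095),(0,255,0)),((.532,-.007,.094),(255,0,0)),((.438,.34,.02),(255,255,0))):
    q=proj(c,p); print(q); cv2.circle(o,(int(q[0]),int(q[1])),4,k,-1)
cv2.imwrite("pics/w1.png",o)
E
```

```text
t: 2.5
eef_pos: [0.4799, 0.0179, 0.2505]
orientation: [0.998, 0.069, 0.0, 0.0]
ft_force: [0.4, -0.1, -0.0]
gripper_width: 0.0855
shift [ 0.0619 -0.0228  0.0005] len 0.066 yaw 7.96 pos [0.4799 0.0179 0.2505] z [ 0. -0. -1.] t 2.5 F [ 0.4 -0.1 -0. ] w 0.0855
turn z -0.04
[[0.138, 0.936, 0.323, 0.564], [-0.99, 0.131, 0.045, 0.029], [-0.0, -0.326, 0.945, 0.394], [0.0, 0.0, 0.0, 1.0]] 417.7308868968912 322.7462442677466 241.49990036653682
bottle 0.81 [247.5, 83.2, 87.2, 96.5] 289.5 128.9
bottle 0.77 [250.9, 221.4, 77.8, 121.7] 291.3 283.2
bottle 0.71 [514.6, 194.6, 125.4, 121.1] 583.8 250.1
valve_handle 0.63 [351.8, 0.0, 35.9, 192.7] 369.9 98.9
valve_handle 0.17 [0.0, 47.8, 66.7, 226.8] 29.6 161.5
handle_grip 0.86 [351.3, 0.0, 36.3, 197.2] 369.8 99.5
(np.float64(282.66396875732994), np.float64(138.95634147336176))
(np.float64(373.0189482125635), np.float64(-17.714787348894816))
(np.float64(366.296975825101), np.float64(152.69324818784034))
(np.float64(-34.96520978864231), np.float64(192.7438156121201))
```

View pics/w1.png

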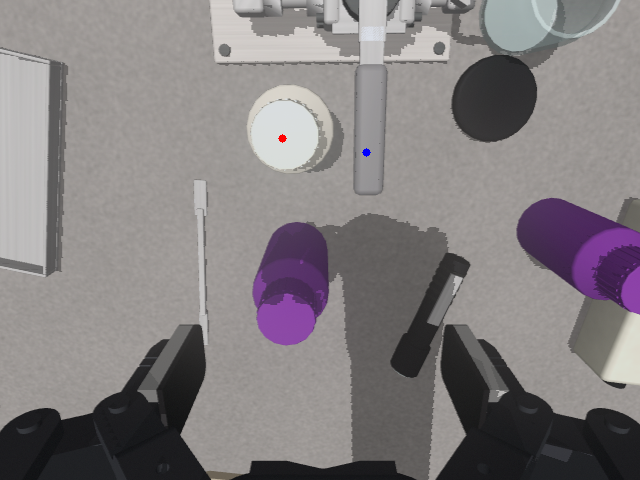

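Cap centre is at about (285,135). The handle sleeve runs from (371,66) to (368,193), so both estimates lie within a few mm. I'll refine them and plan the pick.

```bash
python3 - <<'E'
from h import *
c=calibration("wrist")
print("cap",at(c,285,135,.14)); a=at(c,371,66,.094);b=at(c,368.5,193,.091); print(a,b,np.linalg.norm(a-b),np.degrees(np.arctan2(*(a-b)[1::-1])))
to(np.r_[at(c,285,135,.14)[:2],.112],8)
E
```

```text
cap [0.54031523 0.04769322 0.14      ]
[ 5.88320253e-01 -2.95822854e-04  9.40000000e-02] [ 0.50307687 -0.01427607  0.091     ] 0.0864342606358184 9.313818045257767
shift [ 0.0642 -0.0213  0.1383] len 0.154 yaw 8.17 pos [0.4798 0.0175 0.2503] z [-0. -0. -1.] t 2.7 F [-0.2 -0.5 -0.8] w 0.0853
turn z 0.17
```

```bash

python3 -m crank '[[100,[0.032,-0.0105,0],[0,0,0]],[100,[0.032,-0.0105,0.01],[0,0,0]],[100,[0,0,0.04],[0,0,0]],[100,[0,0,0.04],[0,0,0]],[100,[0,0,0.03],[0,0,0]],[100,[0,0,0.02],[0,0,0]],[100,[0,0,0],[0,0,0]],[30,[0,0,0],[0,0,0]],[30,[0,0,0],[0,0,0]],[30,[0,0,0],[0,0,0]],[30,[0,0,0],[0,0,0]],[30,[0,0,0],[0,0,0]]]' 40
python3 -c "
from h import *
to([0.438,0.34,.2],8)"
```

```text
t: 3.9
eef_pos: [0.5412, 0.0477, 0.1117]
orientation: [0.998, 0.07, 0.001, 0.0]
ft_force: [0.2, -0.1, 6.8]
gripper_width: 0.0397
shift [-0.061  -0.3038 -0.0886] len 0.322 yaw 8.06 pos [0.5412 0.0477 0.1117] z [ 0.003 -0.    -1.   ] t 3.9 F [ 0.2 -0.1  6.8] w 0.0397
turn z 0.06
```

```bash

python3 -m crank '[[30,[0,0,-0.015],[0,0,0]],[30,[0,0,-0.03],[0,0,0]],[30,[0,0,-0.035],[0,0,0]],[30,[-0.005,-0.02,0],[0,0,0]],[30,[-0.006,-0.03,0],[0,0,0]],[30,[-0.007,-0.038,0],[0,0,0]],[30,[-0.007,-0.038,0],[0,0,0]],[30,[-0.007,-0.038,0],[0,0,0]],[30,[-0.007,-0.038,0],[0,0,0]],[30,[-0.007,-0.038,0],[0,0,0]],[30,[-0.006,-0.03,0],[0,0,0]],[30,[-0.005,-0.02,0],[0,0,0]]]'
python3 - <<'E'
from h import *
to([0.438,0.34,.115],8)
c=calibration("wrist"); im=get_image("wrist"); cv2.imwrite("pics/w2.png",im)
E
```

```text
t: 5.1
eef_pos: [0.4418, 0.329, 0.1913]
orientation: [0.997, 0.071, 0.0, -0.0]
ft_force: [0.6, 0.4, -2.5]
gripper_width: 0.0396
shift [-0.0022 -0.0114  0.0763] len 0.077 yaw 8.19 pos [0.4418 0.329  0.1913] z [ 0.     0.001 -1.   ] t 5.1 F [ 0.6  0.4 -2.5] w 0.0396
turn z 0.19
```

View pics/w2.png

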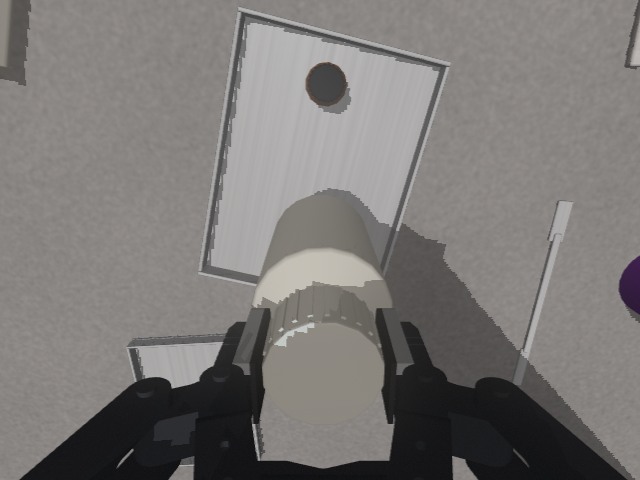

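The bottle is held upright in the jaws, with the bottle body over the near half of the tray. Tray rim corners are at (240,10), (449,66) and (200,271); the vial is at (326,84).

```bash
python3 - <<'E'
from h import *
c=calibration("wrist")
p=[at(c,u,v,.02) for u,v in((240,10),(449,66),(200,271))]; print(p)
x=(p[0]-p[2]); y=p[0]-p[1]; print(np.linalg.norm(x),np.linalg.norm(y)); x/=np.linalg.norm(x)
ctr=(p[1]+p[2])/2; print("ctr",ctr,"target",ctr-.04*x, "vial",at(c,326,84,.06))
to(np.r_[(ctr-.04*x)[:2],.116],8)
E
```

```text
[array([0.57111967, 0.40639768, 0.02      ]), array([0.55762414, 0.25948217, 0.02      ]), array([0.37685805, 0.42337799, 0.02      ])]
0.19500233065598593 0.14753404966727476
ctr [0.4672411  0.34143008 0.02      ] target [0.42739303 0.34491318 0.02      ] vial [0.53242995 0.34252534 0.06      ]
shift [-0.0106 -0.0148  0.0755] len 0.078 yaw 8.36 pos [0.4401 0.3317 0.1914] z [-0.     0.002 -1.   ] t 5.15 F [-3.5  2.1 -1.7] w 0.0398
turn z 0.36
```

```bash

python3 -m crank '[[30,[-0.01,-0.014,0],[0,0,0]],[30,[0,0,0.02],[0,0,0]],[30,[0,0,0.025],[0,0,0]],[30,[0,0,0.015],[0,0,0]],[30,[0,0,0.008],[0,0,0]],[30,[0,0,0.004],[0,0,0]],[30,[0,0,0.003],[0,0,0]],[30,[0,0,0],[0,0,0]]]'
python3 -c "
from h import *
to([0.43,0.343,.115],8)"
```

```text
t: 5.95
eef_pos: [0.4316, 0.3392, 0.1157]
orientation: [0.998, 0.07, 0.0, -0.0]
ft_force: [-0.0, 1.2, -2.3]
gripper_width: 0.0401
shift [-0.0011 -0.004   0.0007] len 0.004 yaw 8.04 pos [0.4316 0.3392 0.1157] z [ 0.  0. -1.] t 5.95 F [-0.   1.2 -2.3] w 0.0401
turn z 0.04
```

```bash

python3 -m crank '[[30,[0,0,0.001],[0,0,0]],[30,[0,0,0.001],[0,0,0]],[30,[0,0,0],[0,0,0]]]'
```

```text
t: 6.25
eef_pos: [0.4321, 0.3397, 0.1147]
orientation: [0.998, 0.07, 0.001, -0.0]
ft_force: [-1.0, 0.1, 7.0]
gripper_width: 0.0397
```

Contact. I'll release slowly, rise, and look.

```bash

python3 -m crank '[[60,[0,0,0],[0,0,0]],[80,[0,0,0],[0,0,0]],[100,[0,0,0],[0,0,0]],[100,[0,0,-0.01],[0,0,0]],[100,[0,0,-0.03],[0,0,0]],[100,[0,0,-0.04],[0,0,0]],[100,[0,0,-0.04],[0,0,0]],[100,[0.01,0.04,0],[0,0,0]],[100,[0.01,0.04,0],[0,0,0]],[100,[0.01,0.04,0],[0,0,0]],[100,[0.01,0.04,0],[0,0,0]],[100,[0,0,0],[0,0,0]]]'
python3 - <<'E'
from h import *
to([0.5346,-0.009,.22],9.3)
w=get_image("wrist"); cv2.imwrite("pics/w3.png",w)
t=get_image("top"); c=calibration("top"); s=silhouettes("top","valve_handle")[:2]; print([(r["p"],r["extent"]) for r in s])
cv2.imwrite("pics/t3.png",np.hstack([cv2.resize(t[90:390,110:430],(512,480)),w])[:, :1152])
cv2.imwrite("pics/v3.png",cv2.resize(cv2.imread("pics/t3.png"),(800,333)))
E
```

```text
t: 7.45
eef_pos: [0.4959, 0.18, 0.2336]
orientation: [0.998, 0.066, 0.0, 0.001]
ft_force: [0.1, -0.8, -0.0]
gripper_width: 0.0853
shift [0.0136 0.1925 0.0141] len 0.193 yaw 7.54 pos [0.4959 0.18   0.2336] z [ 0.001 -0.002 -1.   ] t 7.45 F [ 0.1 -0.8 -0. ] w 0.0853
turn z -1.76
[(0.58, [327.0, 159.5, 19.7, 61.0])]
```

View pics/v3.png

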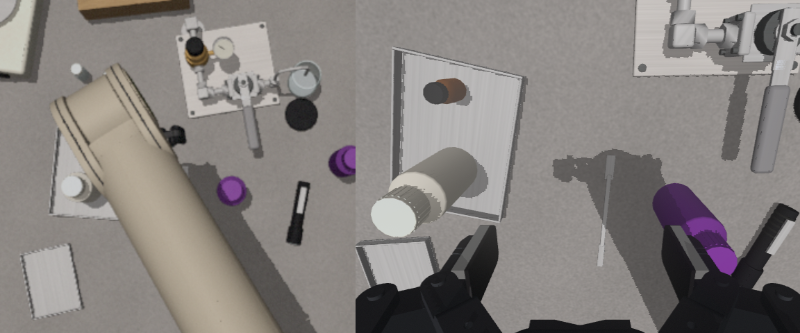

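The bottle stands upright in the near part of the tray and the amber vial is undisturbed. Now I move over the handle grip.

```bash

python3 -m crank '[[100,[0.003,0.038,0],[0,0,0]],[100,[0.003,0.038,0],[0,0,0]],[100,[0.003,0.038,0],[0,0,0]],[100,[0.003,0.038,0.007],[0,0,0]],[100,[0.002,0.038,0.007],[0,0,0]],[100,[0,0,0],[0,0,-1.3]],[100,[0,0,0],[0,0,0]]]'
python3 - <<'E'
from h import *
to([0.5346,-0.009,.07],8.8)
c=calibration("wrist"); w=get_image("wrist")
for p in((.5346,-.009,.094),(.638,.0076,.094)):
    q=proj(c,p); cv2.circle(w,(int(q[0]),int(q[1])),4,(0,0,255),-1)
cv2.imwrite("pics/w4.png",w)
E
```

```text
t: 8.3
eef_pos: [0.5338, 0.0011, 0.2193]
orientation: [0.997, 0.082, -0.0, -0.0]
ft_force: [0.1, 0.6, 0.5]
gripper_width: 0.085
shift [-0.0008  0.0103  0.1493] len 0.15 yaw 9.42 pos [0.5338 0.0011 0.2193] z [-0.     0.001 -1.   ] t 8.3 F [0.1 0.6 0.5] w 0.085
turn z 0.62
```

View pics/w4.png

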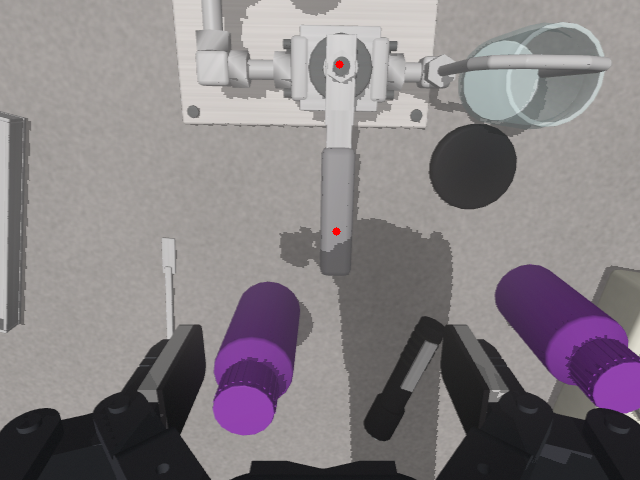

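The dots fall on the stem (340,64) and the sleeve's grip zone (336,231), so the estimate holds. I'll descend and grip.

```bash

python3 -m crank '[[100,[-0.001,0.01,0.02],[0,0,0.6]],[100,[0,0,0.04],[0,0,0]],[100,[0,0,0.04],[0,0,0]],[100,[0,0,0.03],[0,0,0]],[100,[0,0,0.019],[0,0,0]],[100,[0,0,0],[0,0,0]],[10,[0,0,0],[0,0,0]],[10,[0,0,0],[0,0,0]],[10,[0,0,0],[0,0,0]],[10,[0,0,0],[0,0,0]],[10,[0,0,0],[0,0,0]]]' 40
python3 - <<'E'
from h import *
to([0.5346,-0.009,.07],8.8)
# arc rows: chord per step of 5 deg in mean tool frame
s=telemetry.get_state(); st=np.array([.638,.0076]); v=s["eef_pos"][:2]-st; print("r",np.linalg.norm(v),"ang",np.degrees(np.arctan2(-v[1],-v[0])))
E
```

```text
t: 9.45
eef_pos: [0.5347, -0.0081, 0.0714]
orientation: [0.997, 0.077, 0.0, -0.001]
ft_force: [-2.0, 4.7, 5.5]
gripper_width: 0.0211
shift [-0.0002  0.0009  0.0014] len 0.002 yaw 8.8 pos [ 0.5347 -0.0081  0.0714] z [ 0.001  0.002 -1.   ] t 9.45 F [-2.   4.7  5.5] w 0.0211
turn z -0.0
r 0.1045238638909395 ang 8.612259274249833
```

```bash

python3 -m crank '[[10,[0.0001,-0.0055,0],[0,0,3]],[10,[0.0004,-0.0091,0],[0,0,5]],[10,[0.0004,-0.0091,0],[0,0,5]],[10,[0.0004,-0.0091,0],[0,0,5]],[10,[0,0,0],[0,0,0]]]' 60
python3 - <<'E'
from h import *
to([0.5346,-0.009,.07],8.8)
s=telemetry.get_state(); st=np.array([.638,.0076]); v=s["eef_pos"][:2]-st; print("r",np.linalg.norm(v),"ang",np.degrees(np.arctan2(-v[1],-v[0])))
E
```

```text
t: 9.95
eef_pos: [0.5348, 0.0236, 0.0714]
orientation: [0.997, -0.082, 0.0, 0.0]
ft_force: [-5.3, -2.5, 10.8]
gripper_width: 0.0208
shift [0.0051 0.0322 0.0014] len 0.033 yaw -9.36 pos [0.5348 0.0236 0.0714] z [ 0.001 -0.001 -1.   ] t 9.95 F [-5.3 -2.5 10.8] w 0.0208
turn z -18.16
r 0.10442618309484185 ang -8.814596456032353
```

```bash

python3 -m crank '[[10,[0.0003,-0.0073,0],[0,0,4]],[10,[0.0004,-0.0091,0],[0,0,5]],[10,[0.0004,-0.0091,0],[0,0,5]],[10,[0.0004,-0.0091,0],[0,0,5]],[10,[0.0003,-0.0073,0],[0,0,4]],[10,[0.0001,-0.0055,0],[0,0,3]],[10,[0.0000,-0.0018,0],[0,0,1]],[10,[0,0,0],[0,0,0]],[10,[0,0,0],[0,0,0]]]' 60
python3 - <<'E'
from h import *
to([0.5346,-0.009,.07],8.8)
s=telemetry.get_state(); st=np.array([.638,.0076]); v=s["eef_pos"][:2]-st; print("r",np.linalg.norm(v),"ang",np.degrees(np.arctan2(-v[1],-v[0])))
w=get_image("wrist"); sc=get_image("scene"); t=get_image("top")
cv2.imwrite("pics/v5.png",np.hstack([cv2.resize(w,(400,300)),cv2.resize(sc[200:400,190:457],(400,300))]))
cv2.imwrite("pics/t5.png",np.vstack([cv2.resize(sc[190:370,190:510],(640,360)), cv2.resize(t[100:240,220:470],(400,224)) if 0 else np.zeros((1,640,3),np.uint8)]))
c=calibration("wrist")
for p in((.638,.0076,.094),): print(proj(c,p))
E
```

```text
t: 10.85
eef_pos: [0.5532, 0.0678, 0.0714]
orientation: [0.95, -0.311, -0.0, 0.0]
ft_force: [-7.7, -0.6, 10.8]
gripper_width: 0.0206
shift [0.0304 0.0729 0.0015] len 0.079 yaw -36.26 pos [0.5532 0.0678 0.0714] z [-0.    -0.001 -1.   ] t 10.85 F [-7.7 -0.6 10.8] w 0.0206
turn z -45.06
r 0.10393450175267042 ang -35.363280207773975
(np.float64(316.0920762337577), np.float64(22.97325627078183))
```

View pics/v5.png

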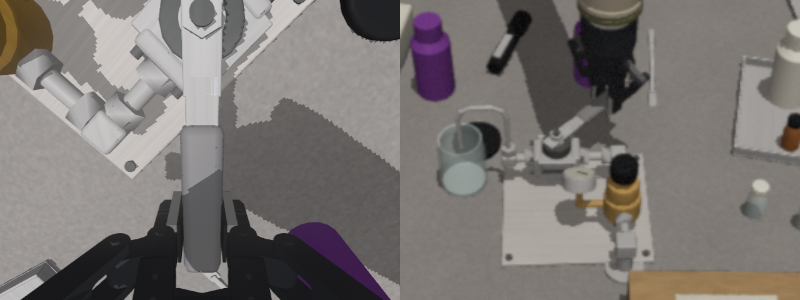

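The wrist view shows the sleeve held between the pads, with the handle axis vertical at column ~203 and the stem at (203,12). The scene view shows the bottle standing in the tray and the jar under its tube. I'll check the handle angle against the closed picture.

```bash
python3 - <<'E'
from h import *
c=calibration("wrist"); 
a=at(c,325,19,.1); b=at(c,325,424,.094); m=at(c,325,208,.094); print(a,m,b)
for p,q in((a,b),(m,b)): print(8.8-np.degrees(np.arctan2(*(p-q)[1::-1])))
for r in silhouettes("wrist","valve_handle")[:1]:
    ys,xs=np.nonzero(r["region"]); k=ys>215; P=np.array([at(c,x,y,.094)[:2] for x,y in zip(xs[k],ys[k])][::7]); vx=cv2.fitLine(P.astype(np.float32),cv2.DIST_HUBER,0,.01,.01).ravel(); print(r["p"],r["extent"],vx,8.8-np.degrees(np.arctan(vx[1]/vx[0])))
b=silhouettes("scene","bottle"); print([(round(r["p"],2),r["extent"]) for r in b])
to([.55,.07,.07])
E
```

```text
[0.63662774 0.00577384 0.1       ] [0.59666892 0.03494239 0.094     ] [0.53179948 0.08235672 0.094     ]
44.950209944633485
44.963793401982116
0.91 [285.1, 0.0, 75.7, 436.4] [ 0.80739456 -0.5900119   0.5652266   0.05890869] 44.957848
[(0.96, [195.0, 207.5, 32.6, 62.7]), (0.66, [436.4, 213.9, 31.6, 56.9]), (0.63, [308.2, 248.2, 7.8, 11.5])]
shift [-0.0039  0.0001  0.0014] len 0.004 yaw -36.26 pos [0.5532 0.0677 0.0714] z [-0.    -0.001 -1.   ] t 11.1 F [-7.  -1.9 10.9] w 0.0206
```

The handle reads 45°, the readings are steady and the grip is held, so I'm handing in.

```bash
python3 -c "
from h import *
print(robot.hand_in()); to([.55,.07,.07])"
```

```text
the job is handed in; nothing more can be done
None
the job is handed in; nothing more can be done
```

I picked the bottle up by its cap and stood it upright in the free near part of the larger tray. Then I gripped the valve handle's sleeve, swung it to half open in small arc steps, and handed in at about 11 s while still holding it at 60 N.

**Handle angle:** the wrist picture gave 45.0° of opening and the tool's turn gave 45.1°. The tool's position about the estimated stem gave a little less, about 44°. No command went past 45° of turn. All three readings rest on a closed direction I measured only to about 1°.

**Scene:** the last scene picture showed the bottle upright in the tray and the jar under its outlet tube. The vial in the tray had not moved, and I touched nothing else. The wrist force last read about 13 N and was steady.

**Weak point:** the network's match for the bottle in the tray was only 0.66 in the last scene picture, but the picture itself shows the bottle clearly.

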